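# Close the keeper over the displayed cricket bail

### The job

Two identical wooden display stands sit on the shelf, both with their seesaw keepers open; only one has a cricket bail lying in its cradle. On that stand, push the raised paddle of the keeper down past its centre so that it snaps over and stays shut over the bail. Leave the bail lying in its cradle and the empty stand's keeper open, and let go.

Things in the scene. Friction and masses are not known exactly. Their poses are not given: they have to be found in the camera images.
- keeper (a joint): Aluminium seesaw strip on the fixed dark wooden stand (base 220 x 64 mm) that holds the bail; pin 83 mm above the shelf, brass weight over the pin (its top 146 mm above the shelf). Rad: -0.3 open (paddle end up), 0 level, +0.3 shut (paddle just above the bail). The weight tips it from 0 to either stop: the push takes about 0.7 N at first, nothing at 0, then it snaps shut by itself.
- keeper_paddle (a point): Place to push: centre of the top face of the keeper's wide end, a flat plate 40 (along) x 36 (across) x 8 mm, 88 mm from the pin, over the bail, facing the robot within 35 degrees. About 112 mm above the shelf when open, 60 when shut; moves almost straight down, 52 mm in all. Its frame turns with the keeper: x towards the pin, y along the pin, z out of the top.
- bail: Pale turned-wood cricket bail lying loose between two low ridges in the stand's cradle, across the stand, under the paddle: 109 mm long (its y axis), 16 mm thick; origin at its centre, 40 mm above the shelf. Other bails lie flat on the shelf or stand upright in a small spring clip; they are not part of the job.
- spare_keeper (a joint): Keeper of the identical stand with the empty cradle, its centre more than 250 mm to the left or right of the other stand's. Same values: -0.3 open, +0.3 shut. It starts open and is to stay open.
Things that resemble listed ones, but are neither listed nor needed, are in the scene too. What is shaped like the part that bears keeper but red or turquoise is not meant.

How it is judged:
By the outcome, as a careful person would: the job done as asked, in the order asked, and still so for the second after the job is handed in, with the robot touching nothing.
It also fails if it takes over 29 s, if anything falls off the work surface, if the arm or the gripper's body presses on something with over 40 N, if the wrist force passes 120 N, or if a joint passes its speed limit or range.

### The arm

A 7-joint arm with a two-finger parallel gripper is mounted at the origin on the work surface. World frame = base frame: x ahead of the robot, y to its left, z up, the work surface at z = 0. Lengths are in m, angles in rad, forces in N, time in s.
With the tool pointing down it reaches from about 0.4 to 0.85 m from the base axis. Payload 10.4 kg.
Tool frame: the origin (TCP) lies between the finger pads; the fingertips stand 19 mm ahead of it and the grasp point (between the pads) is the TCP; z points along the fingers, x is the direction in which the jaws open and shut, and the axes are right-handed (so a half turn about z gives the same grasp; the last joint's range is limited). The gripper opens to 87 mm and grips with 3 to 60 N. Pads are 19 mm wide; open, the fingers measure 117 mm over their backs; the gripper's body (75 mm by 190 mm) begins 51 mm behind the grasp point.
Start: joints at [-0.023, 0.332, -0.065, 1.46, 0.022, 1.35, -0.088], TCP at [0.625, 0, 0.242] pointing down, gripper open.
Joint ranges: [-2.6, 2.6], [-0.5, 2.12], [-1.47, 1.34], [0.16, 2.42], [-1.27, 4.41], [0.06, 2.06], [-2.6, 2.6]. Speed limits (rad/s): [2.22, 2.22, 2.79, 2.79, 3.14, 3.14, 3.14].

### API

Orientations are given as a rotation vector (axis times angle).
In Python, from plant import state, snapshot, camera_model, sign_off, search_frame, silhouettes gives the robot as it stands.
- The arm moves only by the shell command python3 -m handwheel 'ROWS' [FORCE]. ROWS is JSON, a list of rows, each a list of 3 entries, a list of its own where there are three numbers: the shift along the tool's x, y, z in units of 0.4 m (1.0 is 0.4 m), then the turn about the tool's z in units of pi/2 rad (1.0 is pi/2 rad), then the gripper's target within -1 to 1 (shut at 1, half-way at 0, fully open at -1). A call has 1 to 5 rows; each row is the pose to reach, as a shift and turn from the pose measured when the call began, along the tool's axes at that moment; what a row does not reach only later rows make up. A row lasts 1/8 s, in which the tool goes at most 62.5 mm and 10.7 degrees, less where a joint would pass 70% of its speed; a pose out of reach is approached as far as the arm can. A call with a number of a shift or a turn outside -1 to 1 is refused whole. A call with a gripper value outside its range is refused whole. The fingers move at their own pace and stop on an object; FORCE is the grip in N (left out, the last holds). Time passes only in rows, so rows that repeat a pose let the fingers close. It gives the time, the measured TCP pose, the force and the opening at its end, in the units of the state.
- state(): the state, without advancing time (a new reading comes with each control period).
- snapshot(name): name is "scene" or "side" or "wrist"; returns (picture, depth): 480x640x3 uint8, red, green, blue; 480x640 float32, m along the optical axis (not along the pixel's ray), 0 where there is no reading.
- camera_model(name): a dict with "vertical_fov" (degrees; the focal length in pixels is half the picture's height over the tangent of half this angle, whatever the lens; pixels are square), "cx", "cy" (the principal point, pixels), "dist" ([k1, k2, p1, p2, k3] as OpenCV has them; the pictures are not rectified), "extrinsics" (4x4, takes a point from camera to world coordinates). Camera axes: x right, y down, z forward; pixel columns grow to the right and rows downward; lengths in m; the calibration is good to about 2 mm. A picture is of the moment at which its call begins: read the wrist's pose just before it. camera_model takes no time and is no camera call; for the wrist camera it gives the pose at the moment of the call.
- sign_off(): hands the job in, once; it reports no verdict.
Trained networks look in the newest picture that a camera, given by its name, has taken for a name from the list of things; names that differ only in an ending like _2 or _b are one class to them, and where a whole thing is asked for, a point or a joint stands for the part that bears it (a point fixed in the world has none). Each returns a list of dicts, best first, with "confidence" (0 to 1); they miss things now and then, are a little off and sometimes report something else, mostly with a low value. They report only what shows in the picture. A call takes as long as a camera call. They do not tell look-alikes from the thing itself.
- search_frame(query, camera): "bbox" ([left, top, right, bottom] in pixels, round what is visible of it).
- silhouettes(query, camera): "pixels" (480x640 bool, what is visible of it) and "bbox" ([left, top, right, bottom] in pixels, round what is visible of it).
The state is a dict: "t": time; "joint_pos": joint angles; "joint_vel": joint speeds; "joint_torque": joint torques, N m; "ee_pos": TCP position; "eef_rot": TCP orientation; "contact_force": force on the tool from outside, world axes, zero at the start; "ft_torque": the same for the moment, N m; "grip_width": opening from 0.0 (shut) to 1.0 (fully open).
Only numpy, scipy, OpenCV 4.12 (cv2) and the standard library are available. Lean on these libraries where they do the work, as an engineer would, in place of code of your own. Each camera call takes 0.05 s, during which the arm holds its last target. There are 200 camera calls.

## Working session

There is one attempt and no reset: what is moved stays moved. The work goes in short steps, Python scripts to look and compute and a shell command to move; the robot and the scene stay as the last step left them, time stands still between calls to the robot, and variables do not carry over. Pictures are saved under pics/ and viewed, about 8 in all and at most 12, crops included, and the job is handed in when it is done.

```bash
mkdir -p pics; cat > h.py <<'E'
import numpy as np, cv2
from plant import *
def world(cam,d,uv,m=None):
    m=m or camera_model(cam); f=240/np.tan(np.radians(m["vertical_fov"])/2)
    K=np.array([[f,0,m["cx"]],[0,f,m["cy"]],[0,0,1]]); uv=np.asarray(uv,float).reshape(-1,1,2)
    n=cv2.undistortPoints(uv,K,np.array(m["dist"]))[:,0]
    i=uv[:,0].round().astype(int); z=d[i[:,1],i[:,0]]
    P=np.c_[n*z[:,None],z]; E=np.array(m["extrinsics"]); W=P@E[:3,:3].T+E[:3,3]; W[z==0]=np.nan; return W
E
python3 - <<'E'
from h import *
s=state();print(s["t"],s["ee_pos"],s["eef_rot"],s["grip_width"])
for c in("scene","side"):
    p,d=snapshot(c); cv2.imwrite(f"pics/{c}1.png",p[:,:,::-1]); np.save(f"{c}1.npy",d)
    for q in("keeper","keeper_paddle","bail"):
        for r in silhouettes(q,c)[:6]:
            v,u=np.nonzero(r["pixels"]); W=world(c,d,np.c_[u,v])
            print(c,q,round(r["confidence"],2),np.round(r["bbox"]),np.nanmedian(W,0).round(3),np.nanmin(W,0).round(3),np.nanmax(W,0).round(3))
E
```

```text
0.0 [ 6.24635173e-01 -1.98643826e-05  2.40743235e-01] [ 3.14150458e+00  1.10197349e-05 -2.25264163e-03] 0.999562679878203
scene keeper 0.83 [256. 127. 338. 156.] [0.258 0.245 0.087] [0.159 0.185 0.001] [0.352 0.335 0.149]
scene keeper 0.61 [143. 278. 242. 312.] [ 0.285 -0.265  0.086] [ 0.174 -0.313 -0.003] [ 0.384 -0.214  0.149]
scene keeper 0.53 [350. 171. 431. 204.] [0.448 0.22  0.113] [0.432 0.189 0.053] [0.631 0.279 0.121]
scene keeper 0.52 [273. 297. 348. 389.] [ 0.564 -0.233  0.105] [ 0.41  -0.277 -0.005] [ 0.652 -0.116  0.147]
scene keeper_paddle 0.88 [258. 130. 340. 160.] [0.26  0.245 0.087] [ 0.106  0.185 -0.002] [0.355 0.355 0.149]
scene keeper_paddle 0.71 [350. 173. 431. 203.] [0.45  0.222 0.113] [0.433 0.008 0.053] [0.631 0.279 0.334]
scene keeper_paddle 0.57 [142. 274. 240. 312.] [ 0.285 -0.265  0.086] [ 0.174 -0.315  0.072] [ 0.384 -0.21   0.149]
side keeper 0.73 [387. 144. 510. 184.] [ 0.282 -0.252  0.086] [ 0.176 -0.317  0.067] [ 0.386 -0.208  0.147]
side keeper 0.63 [303. 377. 461. 441.] [0.258 0.261 0.085] [ 0.159  0.174 -0.003] [0.354 0.319 0.147]
side keeper 0.6 [137. 303. 272. 358.] [0.537 0.24  0.107] [ 0.435  0.191 -0.002] [0.654 0.281 0.146]
side keeper_paddle 0.84 [137. 304. 272. 358.] [0.537 0.239 0.107] [ 0.435  0.137 -0.003] [0.654 0.281 0.146]
side keeper_paddle 0.66 [300. 380. 458. 439.] [0.258 0.26  0.085] [ 0.152  0.143 -0.004] [0.357 0.319 0.147]
side keeper_paddle 0.59 [392. 140. 505. 182.] [ 0.281 -0.253  0.086] [ 0.173 -0.418 -0.005] [ 0.383 -0.208  0.147]
side bail 0.61 [253. 349. 269. 395.] [0.454 0.232 0.044] [ 0.439  0.194 -0.   ] [0.47  0.269 0.051]
side bail 0.31 [141. 304. 273. 360.] [0.537 0.24  0.107] [ 0.435  0.162 -0.005] [0.654 0.281 0.146]
```

View pics/scene1.png

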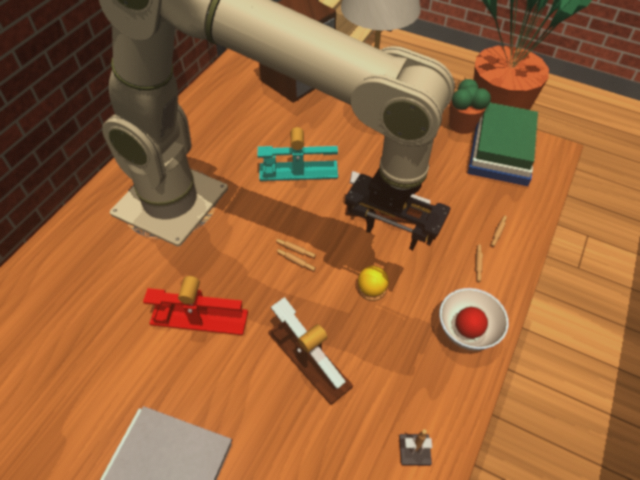

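View pics/side1.png

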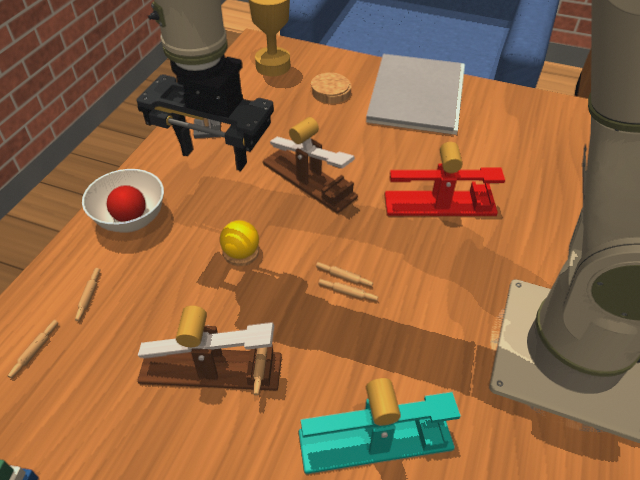

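Scene and side views show four stands. The brown one on the left (side picture, around (210,350)) has a bail at (260,368) under its paddle at (260,335). The brown one on the right (310,165) is empty, and the red and turquoise stands are decoys. Next I measure the left paddle.

```bash
python3 - <<'E'
from h import *
p=cv2.imread("pics/side1.png"); d=np.load("side1.npy")
v,u=np.mgrid[310:365,130:285]; uv=np.c_[u.ravel(),v.ravel()]; W=world("side",d,uv)
col=p[uv[:,1],uv[:,0]].astype(int); al=(col.min(1)>110)&(np.ptp(col,axis=1)<40)
A=W[al&(W[:,2]>.045)&(W[:,2]<.125)]
c=A.mean(0); U,S,V=np.linalg.svd(A[:,:2]-c[:2],full_matrices=False); ax=V[0]*np.sign(V[0,0])
t=(A[:,:2]-c[:2])@ax; n=(A[:,:2]-c[:2])@[-ax[1],ax[0]]
print(len(A),c,"axis",ax,np.degrees(np.arctan2(ax[1],ax[0])),np.percentile(t,[0,1,99,100]))
B=A[t<np.percentile(t,1)+.04]; print("paddle",np.percentile(B,[2,50,98],axis=0).round(4)); 
for a in np.arange(-.12,.13,.02):
    k=(t>=a)&(t<a+.02)
    if k.any(): print(round(a,2),k.sum(),A[k].mean(0).round(4),n[k].min().round(3),n[k].max().round(3))
E
```

```text
1560 [0.52218335 0.23513749 0.09053196] axis [0.95006056 0.31206559] 18.183756844639294 [-0.08602127 -0.0852011   0.11789142  0.12126273]
paddle [[0.4387 0.1953 0.1041]
 [0.4591 0.2147 0.111 ]
 [0.4796 0.2334 0.1174]]
-0.1 89 [0.4432 0.209  0.1159] -0.019 0.019
-0.08 278 [0.4556 0.2133 0.1119] -0.018 0.018
-0.06 234 [0.4736 0.2193 0.1061] -0.018 0.018
-0.04 164 [0.4938 0.2254 0.0998] -0.012 0.011
-0.02 161 [0.5129 0.2314 0.0935] -0.012 0.01
0.0 116 [0.5289 0.238  0.0884] -0.019 0.026
0.04 58 [0.5702 0.2566 0.0745] -0.003 0.01
0.06 152 [0.5891 0.2567 0.0691] -0.013 0.01
0.08 154 [0.6077 0.2628 0.0631] -0.013 0.011
0.1 151 [0.6268 0.2689 0.057 ] -0.013 0.01
0.12 3 [0.637  0.2727 0.0516] -0.005 0.006
```

```bash
python3 -m handwheel '[[[-0.415,-0.536,0.05],0.8,1],[[-0.415,-0.536,0.05],0.8,1],[[-0.415,-0.536,0.05],0.8,1],[[-0.415,-0.536,0.05],0.8,1],[[-0.415,-0.536,0.05],0.8,1]]' 10
python3 - <<'E'
from h import *
s=state();R=cv2.Rodrigues(np.array(s["eef_rot"]))[0];print(R.round(3)); print(R.T@(np.array([.459,.2145,.165])-s["ee_pos"])/.4, (-72-np.degrees(np.arctan2(R[1,0],R[0,0])))/-90, s["joint_pos"])
E
```

```text
t: 1.02
ee_pos: [0.457, 0.2168, 0.2216]
eef_rot: [-2.826, 1.371, 0.0]
contact_force: [0.2, -1.2, 0.7]
grip_width: 0.52
[[ 0.619 -0.785  0.   ]
 [-0.785 -0.619  0.001]
 [-0.    -0.    -1.   ]]
[ 0.00763621 -0.00037002  0.14139354] 0.22512733859609038 [-0.37100492  0.09168854 -0.1712416   1.79182005  0.01589666  1.25912972
 -1.44941908]
```

```bash
python3 -m handwheel '[[[0.0075,0,0],0.225,1],[[0.0075,0,0],0.225,1],[[0.0075,0,0.14],0.225,1],[[0.0075,0,0.14],0.225,1],[[0.0075,0,0.14],0.225,1]]' 10
python3 - <<'E'
from h import *
s=state();R=cv2.Rodrigues(np.array(s["eef_rot"]))[0]; print(R.T@(np.array([.459,.2145,.165])-s["ee_pos"])/.4, np.degrees(np.arctan2(R[1,0],R[0,0])),s["contact_force"],s["grip_width"])
p,d=snapshot("side"); cv2.imwrite("pics/side2.png",cv2.resize(p[230:450,60:360,::-1],None,fx=2,fy=2))
E
```

```text
t: 1.65
ee_pos: [0.4594, 0.2148, 0.1672]
eef_rot: [-2.541, 1.845, -0.0]
contact_force: [0.1, 0.0, 0.2]
grip_width: 0.018
[0.00037402 0.00114341 0.00537794] -71.97490535575687 [0.12253797 0.0390897  0.1944893 ] 0.01780215202293905
```

View pics/side2.png

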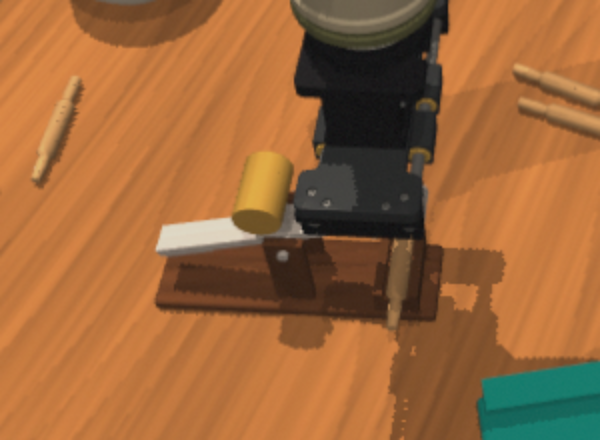

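The closed gripper is over the paddle (crop around (360,220)), it's clear of the weight, and the bail is still in its cradle. I'll push down past centre now.

```bash
python3 -m handwheel '[[[0,0,0.07],0,1],[[0,0,0.095],0,1],[[0,0,0.115],0,1],[[0,0,0.135],0,1],[[0,0,0.155],0,1]]'; python3 -m handwheel '[[[0,0,0.02],0,1],[[0,0,0.035],0,1],[[0,0,0.035],0,1],[[0,0,0.035],0,1]]'
python3 - <<'E'
from h import *
p,d=snapshot("side"); cv2.imwrite("pics/side3.png",cv2.resize(p[230:450,60:360,::-1],None,fx=2,fy=2))
E
```

```text
t: 2.33
ee_pos: [0.4601, 0.2152, 0.1055]
eef_rot: [-2.539, 1.844, -0.002]
contact_force: [-0.7, -0.6, 1.4]
grip_width: 0.007
t: 2.82
ee_pos: [0.4603, 0.2153, 0.0917]
eef_rot: [-2.539, 1.844, -0.002]
contact_force: [-0.0, 0.2, 0.4]
grip_width: 0.004
```

View pics/side3.png

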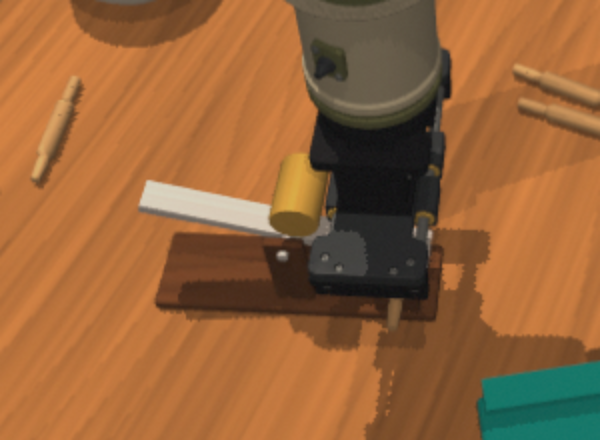

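The keeper has snapped over: the far end is now up (crop (150,195)) and the weight is tilted towards the paddle. I'll retract straight up and check.

```bash
python3 -m handwheel '[[[0,0,-0.1],0,1],[[0,0,-0.2],0,1],[[0,0,-0.35],0,1],[[0.3,0,-0.4],0,1],[[0.4,0,-0.4],0,1]]'; python3 -m handwheel '[[[0,0,0],0,1],[[0,0,0],0,1],[[0,0,0],0,1]]'
python3 - <<'E'
from h import *
p,d=snapshot("side"); cv2.imwrite("pics/side4.png",p[:,:,::-1])
for (a,b,c,e) in((310,400,130,285),(110,215,255,365)):
    v,u=np.mgrid[a:b,c:e]; uv=np.c_[u.ravel(),v.ravel()]; W=world("side",d,uv)
    col=p[uv[:,1],uv[:,0]].astype(int); al=(col.min(1)>110)&(np.ptp(col,axis=1)<40)&(W[:,2]>.045)&(W[:,2]<.13)
    A=W[al]; near=A[:,0]<A[:,0].min()+.035; far=A[:,0]>A[:,0].max()-.035
    print("near z",A[near].mean(0).round(3),"far",A[far].mean(0).round(3))
for r in silhouettes("bail","side"):
    v,u=np.nonzero(r["pixels"]);print(r["confidence"],r["bbox"],np.nanmedian(world("side",d,np.c_[u,v]),0).round(3))
E
```

```text
t: 3.5
ee_pos: [0.4989, 0.0963, 0.2498]
eef_rot: [-2.539, 1.84, -0.005]
contact_force: [2.1, -0.2, -0.5]
grip_width: 0.005
t: 3.88
ee_pos: [0.4985, 0.0977, 0.2497]
eef_rot: [-2.541, 1.838, -0.004]
contact_force: [-0.4, -0.2, -1.0]
grip_width: 0.003
near z [0.455 0.214 0.058] far [0.619 0.265 0.112]
near z [ 0.475 -0.198  0.112] far [ 0.595 -0.243  0.073]
0.81 [251.4, 330.5, 267.5, 395.2] [0.453 0.237 0.043]
```

View pics/side4.png

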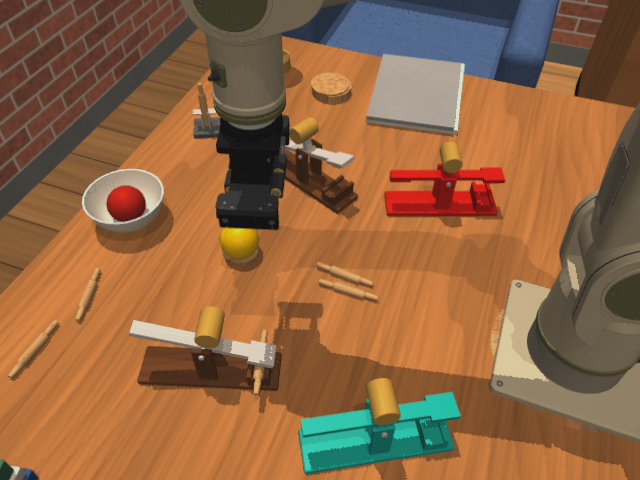

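The left keeper is shut over the bail, with the paddle at about (260,352) and the bail at (260,362) still in its cradle. The empty stand's keeper is still open and the gripper is clear.

```bash
python3 -c "from plant import sign_off; print(sign_off())"
```

```text
the job is handed in; nothing more can be done
None
```

The keeper on the left brown stand, the one holding the bail, is shut and stayed shut after I let go; the job is handed in. I pushed its paddle down past centre with closed fingers until it snapped over. I then lifted the gripper clear, about 0.25 m above the surface. The clock read about 4 s of the 29 s allowed.

Last checks, from the side camera after letting go:
- **Keeper:** the paddle is at about 58 mm (60 when shut) and the far end is up at about 112 mm.
- **Bail:** it is still in its cradle, at about (0.453, 0.237, 0.043) m, within about 5 mm of where it was first detected. The paddle covers part of it.
- **Empty stand:** its keeper is still open, with the paddle at about 112 mm.
- **Forces:** the readings at the end of each move stayed under about 2.5 N, and the last ones were near zero.

None of the checks failed or disagreed.

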